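Box up the little fox for the kiln

ROBOT

A 7-joint arm with a two-finger parallel gripper is mounted at the origin on the work surface. World frame = base frame: x ahead of the robot, y to its left, z up, the work surface at z = 0. Lengths are in m, angles in rad, forces in N, time in s.
With the tool pointing down it reaches from about 0.4 to 0.85 m from the base axis. Payload 4.5 kg.
Tool frame: the origin (TCP) lies at the very end of the fingers, on their centre line; the grasp point (between the pads) lies 19 mm behind it (r.pinch_z is the distance from the TCP to the grasp point, in m); z points along the fingers, y is the line along which they close (so a half turn about z gives the same grasp; the last joint's range is limited). The gripper opens to 88 mm and grips with 3 to 60 N. Pads are 18 mm wide; open, the fingers measure 123 mm over their backs; the gripper's body (75 mm by 187 mm) begins 45 mm behind the grasp point.
Start: joints at [1.374, 0.689, -0.195, 1.565, 0.157, 0.902, -0.215], TCP at [0.143, -0.608, 0.239] pointing down, gripper open.
Joint ranges: [-3.01, 3.01], [-0.46, 2.08], [-1.47, 1.51], [0.13, 2.56], [-1, 4.14], [0.04, 2.09], [-2.66, 2.66]. Speed limits (rad/s): [2.57, 2.57, 3.14, 3.14, 3.14, 3.14, 3.14].

INTERFACE

Orientations are given as a unit quaternion [x, y, z, w].
In Python, from plant import r, cams gives the robot as it stands.
- The arm moves only by the shell command python3 -m pendant 'ROWS' [FORCE]. ROWS is JSON, a list of rows, each a list of 3 entries, a list of its own where there are three numbers: the closure, from -1 (fully open) to 1 (shut), then the shift along the tool's x, y, z in mm, then the turn, a rotation vector about the tool's x, y, z in degrees. A call has 1 to 8 rows; each row shifts and turns the commanded pose from where the row before left it, along the tool's axes as they then stand; what a row does not reach is not made up. A row lasts 1/8 s, in which the tool goes at most 62.5 mm and 10.7 degrees, less where a joint would pass 70% of its speed; a pose out of reach is approached as far as the arm can. A call with a gripper value outside its range is refused whole. The fingers move at their own pace and stop on an object; FORCE is the grip in N (left out, the last holds). Time passes only in rows, so rows that do not move let the fingers close. It gives the time, the measured TCP pose, the force, the opening and the grip force at its end, in the units of the state.
- r.get_state(): the state, without advancing time (a new reading comes with each control period).
- cams.snapshot(name): name is "side" or "top" or "wrist"; returns a dict with "img" (420x560x3 uint8, red, green, blue), "camera_matrix" (3x3 intrinsics, pixels), "camera_from_world" (4x4, takes a point from world to camera coordinates); the wrist camera has in their place "tool_from_camera" (4x4, takes a point from camera to tool coordinates, whose origin is the TCP and whose axes are the flange's). Camera axes: x right, y up, looking along -z (the intrinsics and any distortion apply to the point x, -y, -z); pixel columns grow to the right and rows downward; lengths in m; the calibration is good to about 2 mm. A picture is of the moment at which its call begins: read the wrist's pose just before it. There is no depth.
- r.finish_job(): hands the job in; it is judged then, once.
The state is a dict: "clock": time; "q": joint angles; "qd": joint speeds; "joint_torque": joint torques, N m; "tool_pos": TCP position; "eef_rot": TCP orientation; "contact_force": force on the tool from outside, world axes, zero at the start; "moment": the same for the moment, N m; "opening": opening from 0.0 (shut) to 1.0 (fully open); "finger_force": force on a finger pad.
Only numpy, scipy, OpenCV 4.12 (cv2) and the standard library are available. Lean on these libraries where they do the work, as an engineer would, in place of code of your own. Each camera call takes 0.05 s, during which the arm holds its last target. There are 200 camera calls.

TASK

Build the firing box in the middle of the square slab, in this order: set down the foot dish, stand the short fox in it, lower the open sleeve over fox and dish rim until it is fully home on the dish's flange, then put the lid on the sleeve. The tall fox does not fit inside: stand it upright in the middle of the round slab, at any time you like. Leave the brush jar, ink bottle and paint bowl where they are.

Things in the scene. Friction and masses are not known exactly. Their poses are not given: they have to be found in the camera images.
- square_slab_top (a point): square kiln slab of pale plaster, 96 x 96 mm, 12 mm thick, fixed on the bench: the place of the firing box. The point is the centre of its top face; x and y along its edges, z up.
- round_slab_top (a point): round kiln slab of pale plaster, 86 mm across, 12 mm thick, fixed on the bench: the place of the tall fox. The point is the centre of its top face, z up.
- dish_center (a point): foot dish of the firing box, terracotta, 24 mm high, loose, about 120 g. A flat round flange 64 mm across and 6 mm thick carries an upright round rim: outside 49 mm across (47 at its top edge), wall 4.5 mm, from 6 to 24 mm above the underside, open above; the floor inside the rim, 40 mm across, is 6 mm above the underside. Grip it across the outside of the rim, above the flange. The point is on its axis, 12 mm above the underside; z up.
- sleeve_mid (a point): sleeve of the firing box, a terracotta tube open at both ends, standing upright, 85 mm high, 64 mm across outside, 55 mm inside, loose, about 160 g. It passes over the dish's rim and rests on the flange. Either end may be up, as it stands. The point is on its axis, half-way up (42.5 mm); z up.
- lid_mid (a point): lid of the firing box, terracotta, lying the right way up, 40 mm high, loose, about 100 g: underneath a plug 47 mm across and 6 mm deep that drops into the sleeve's mouth, above it a disc 64 mm across from 6 to 14 mm above the underside that rests on the sleeve's top edge, and on top a round knob 22 mm across from 14 to 40 mm above the underside. Grip the knob. The point is on its axis, 20 mm above the underside of the plug; z up.
- short_fox_center (a point): the short fox: white bisque figure, 72 mm high, standing upright, loose, about 70 g: straight round body 28 mm across from the foot to 50 mm up, then a smaller head with two ears and a snout. Once in the dish, the dish's rim stands 18 mm above its foot, so grip it in the upper part of the body (some 44 mm above the foot) to keep the fingertips above the rim. The point is on its axis, half-way up (36 mm); z up.
- tall_fox_center (a point): the tall fox: the same kind of figure but 120 mm high, standing upright, loose, about 140 g: straight round body 32 mm across from the foot to 90 mm up, then the head with ears. The point is on its axis, half-way up (60 mm); z up.
- brush_jar_mid (a point): bystander: glass jar 72 mm across and 70 mm high with paint brushes standing up to about 175 mm, at the far edge of the work. The point is on its axis 35 mm up.
- ink_bottle_mid (a point): bystander: black bottle with yellow cap, 44 mm across and 110 mm high, at the far edge of the work. The point is on its axis 55 mm up.
- paint_bowl_mid (a point): bystander: white paint bowl 90 mm across and 35 mm high, at the far edge of the work. The point is on its axis 17 mm up.
There are look-alikes about, which are no part of the job. What is shaped like the part that bears sleeve_mid but blue or red is not meant.

How it is judged:
On the way, in this order (a step that is already met when the one before it is completed fails the run):
1. the dish stands on the square slab, centre within 15 mm (horizontal distance between dish_center and square_slab_top below 0.015 m and z of dish_center in the frame of square_slab_top between 0.008 and 0.016 m and angle between dish_center's own z axis and vertical below 0.06 rad), for 0.2 s.
2. the short fox stands upright in the dish (all of step 1 and horizontal distance between short_fox_center and dish_center below 0.009 m and z of short_fox_center in the frame of dish_center between 0.026 and 0.034 m and angle between short_fox_center's own z axis and vertical below 0.12 rad), for 0.2 s.
3. the sleeve is fully home on the dish's flange, over the fox (all of step 2 and horizontal distance between sleeve_mid and dish_center below 0.006 m and z of sleeve_mid in the frame of dish_center between 0.0335 and 0.0395 m and angle between sleeve_mid's own z axis and vertical below 0.05 rad), for 0.2 s.
4. the lid lies flat on the sleeve (all of step 3 and horizontal distance between lid_mid and sleeve_mid below 0.007 m and z of lid_mid in the frame of sleeve_mid between 0.0535 and 0.0595 m and angle between lid_mid's own z axis and vertical below 0.05 rad), for 0.2 s.
At the end, for the whole second after the job is handed in: Upright, released, at rest: dish within 15 mm of the square slab's centre; short fox in it; sleeve home on its flange (height within 3 mm, axis 6 mm); lid flat on the sleeve (height within 3 mm, axis 7 mm); tall fox on the round slab within 18 mm of its centre (all of step 4 and horizontal distance between tall_fox_center and round_slab_top below 0.018 m and z of tall_fox_center in the frame of round_slab_top between 0.056 and 0.064 m and angle between tall_fox_center's own z axis and vertical below 0.08 rad); the robot touches nothing.
It fails at once if the brush jar is moved more than 25 mm (distance of brush_jar_mid from where it was at the start of the episode above 0.025 m).
It fails at once if the ink bottle is moved more than 25 mm (distance of ink_bottle_mid from where it was at the start of the episode above 0.025 m).
It fails at once if the paint bowl is moved more than 25 mm (distance of paint_bowl_mid from where it was at the start of the episode above 0.025 m).
It also fails if it takes over 141 s, if anything falls off the work surface, if the arm or the gripper's body presses on something with over 40 N, if the wrist force passes 120 N, or if a joint passes its speed limit or range.

## Working session

There is one attempt and no reset: what is moved stays moved. The work goes in short steps, Python scripts to look and compute and a shell command to move; the robot and the scene stay as the last step left them, time stands still between calls to the robot, and variables do not carry over. Pictures are saved under pics/ and viewed, at most 14 in all, crops included, and the job is handed in when it is done.

```bash
ls; mkdir -p pics; python3 - <<'E'
from plant import r,cams
import cv2
s=r.get_state();print(s)
for n in("side","top"):
    d=cams.snapshot(n);print(n,d.keys(),d["camera_matrix"],d["camera_from_world"])
    cv2.imwrite(f"pics/{n}0.png",d["img"][:,:,::-1])
d=cams.snapshot("wrist");print(d["tool_from_camera"],d["camera_matrix"])
E
```

```text
pics
{'clock': 0.0, 'q': array([ 1.37376766,  0.68998517, -0.19449686,  1.5663625 ,  0.15730419,
        0.90249729, -0.21509422]), 'qd': array([ 0.00033021,  0.00046689,  0.0003683 , -0.00021812, -0.00028963,
       -0.00065977, -0.00028707]), 'joint_torque': array([ 4.39632049e-04, -5.27563584e+01, -1.26644455e+00, -1.53430098e+01,
       -5.25140378e-02,  6.64014588e-03,  1.82643021e-04]), 'tool_pos': array([ 0.14278354, -0.60781036,  0.23790394]), 'eef_rot': array([ 9.93342012e-01,  1.15198875e-01, -1.81234072e-04, -9.12761746e-04]), 'contact_force': array([-0.1529175 , -0.09931847, -0.14473841]), 'moment': array([ 0.02889447, -0.03795431,  0.02925113]), 'finger_force': 0.0, 'opening': 0.9978224177038687}
side dict_keys(['img', 'camera_matrix', 'camera_from_world']) [[522.88170087   0.         274.73060089]
 [  0.         522.88170087 205.70735349]
 [  0.           0.           1.        ]] [[-0.89615366 -0.44367185  0.00799406  0.48586825]
 [ 0.24393034 -0.47749552  0.84409479 -0.16923446]
 [-0.37068397  0.75838863  0.53613438 -1.04068116]
 [ 0.          0.          0.          1.        ]]
top dict_keys(['img', 'camera_matrix', 'camera_from_world']) [[527.64293417   0.         267.16546721]
 [  0.         527.64293417 201.74126632]
 [  0.           0.           1.        ]] [[-0.02424413 -0.99970282 -0.00254861  0.03675111]
 [ 0.99917908 -0.02431403  0.03240374 -0.54006135]
 [-0.03245607 -0.00176092  0.99947161 -1.23780596]
 [ 0.          0.          0.          1.        ]]
[[ 2.36489580e-04  9.63978672e-01  2.65979444e-01  6.80749166e-02]
 [ 9.99999519e-01 -4.81124131e-04  8.54592112e-04 -1.03853642e-03]
 [ 9.51777698e-04  2.65979114e-01 -9.63978322e-01 -1.45771033e-01]
 [ 0.00000000e+00  0.00000000e+00  0.00000000e+00  1.00000000e+00]] [[367.0901005    0.         289.59682751]
 [  0.         367.0901005  215.82380998]
 [  0.           0.           1.        ]]
```

View pics/top0.png

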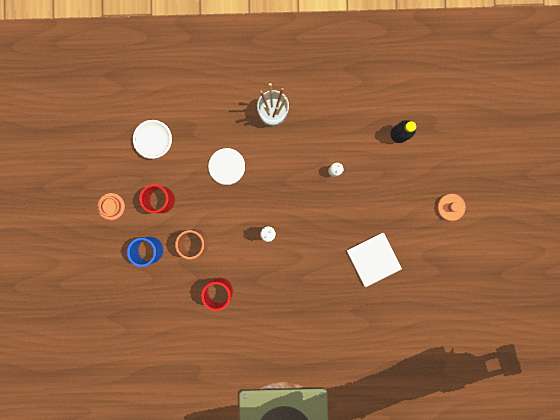

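View pics/side0.png

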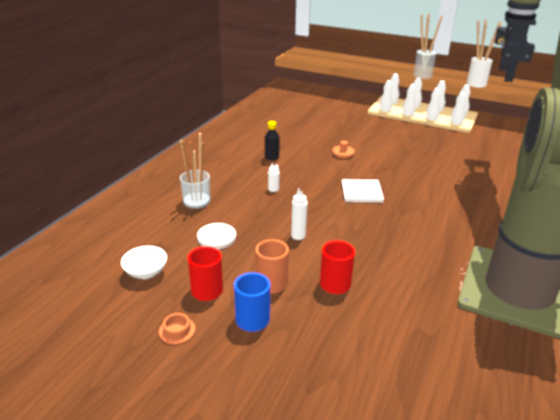

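The top view shows dish (111,206), terracotta sleeve (190,244), tall fox (268,234), short fox (336,170), lid (452,207), square slab (374,260) and round slab (227,167). The side view agrees: dish (177,328), sleeve (272,266), tall fox (299,216), short fox (274,180), lid (344,151). The red and blue tubes are look-alikes.

```bash
cat > h.py <<'E'
import numpy as np,cv2
from scipy.optimize import least_squares
from scipy.spatial.transform import Rotation as R
from plant import r,cams
# stacks of discs (height, radius) above the underside
M=dict(dish=[(0,32),(6,32),(24,23.5)],sleeve=[(0,32),(85,32)],lid=[(6,32),(14,32),(14,11),(40,11)],
 tall=[(0,16),(90,16)],short=[(0,14),(50,14)],round=[(0,43),(12,43)],rim=[(24,23.5)],ring=[(85,32)])
def cam(n,s=None):
    "image, K, world->cam 4x4 (x right,y up,-z ahead)"
    if n=="wrist":
        s=r.get_state(); d=cams.snapshot(n)
        T=np.eye(4);T[:3,:3]=R.from_quat(s["eef_rot"]).as_matrix();T[:3,3]=s["tool_pos"]
        return d["img"],d["camera_matrix"],np.linalg.inv(T@d["tool_from_camera"])
    d=cams.snapshot(n);return d["img"],d["camera_matrix"],d["camera_from_world"]
def proj(P,K,W):
    p=np.atleast_2d(P)@W[:3,:3].T+W[:3,3]
    p=p*[1,-1,-1];p=p@K.T
    return p[:,:2]/p[:,2:]
def ray(uv,z,K,W):
    d=np.linalg.inv(K)@[uv[0],uv[1],1]*[1,-1,-1]
    o=-W[:3,:3].T@W[:3,3];d=W[:3,:3].T@d
    return o+d*(z-o[2])/d[2]
def discs(m,x,y,z0):
    a=np.linspace(0,2*np.pi,60,endpoint=False)
    return np.vstack([np.c_[x+rr/1e3*np.cos(a),y+rr/1e3*np.sin(a),a*0+z0+h/1e3] for h,rr in M[m]])
def hull(m,x,y,z0,K,W):
    return cv2.convexHull(proj(discs(m,x,y,z0),K,W).astype(np.float32))
def masks(img):
    i=img.astype(int);h=cv2.cvtColor(img,cv2.COLOR_RGB2HSV)
    return dict(terra=((i[...,0]>190)&(i[...,1]>70)&(i[...,2]>35)&(i[...,0]-i[...,2]>60)).astype(np.uint8),
        white=((h[...,1]<40)&(h[...,2]>140)).astype(np.uint8))
def blob(mask,uv):
    n,l,st,c=cv2.connectedComponentsWithStats(cv2.morphologyEx(mask,cv2.MORPH_CLOSE,np.ones((3,3))))
    ok=[k for k in range(1,n) if st[k,4]>60]
    k=min(ok,key=lambda k:np.hypot(*(c[k]-uv)))
    p=np.argwhere(l==k)[:,::-1].astype(np.int32);return cv2.convexHull(p).reshape(-1,2).astype(np.float32)
def cen(h):
    m=cv2.moments(h);return np.array([m["m10"],m["m01"]])/m["m00"],m["m00"]
def fit(m,hl,z0,K,W,x0):
    c,a=cen(hl)
    s=least_squares(lambda q:cen(hull(m,q[0],q[1],z0,K,W))[0]-c,x0,x_scale=.01,diff_step=1e-3)
    return s.x,a,cen(hull(m,*s.x,z0,K,W))[1]
def go(x,y,z,yaw):
    "shift in tool axes (mm) then turn about tool z (deg) to reach TCP x,y,z with tool x at yaw deg"
    s=r.get_state();q=R.from_quat(s["eef_rot"]);m=q.as_matrix()
    cur=np.degrees(np.arctan2(m[1,0],m[0,0]))
    t=-(yaw-cur)
    print("pos",s["tool_pos"].round(4),"yaw %.1f"%cur,"tilt x,y",(m[:2,2]*57.3).round(2),"shift",(m.T@(np.array([x,y,z])-s["tool_pos"])*1e3).round(1),"turn %.1f"%((t+90)%180-90),"q7 %.2f t %.1f"%(s["q"][6],s["clock"]))
E
python3 - <<'E'
from h import *
top=cam("top");side=cam("side")
I=[("dish","terra",(111,206),0,(177,328)),("sleeve","terra",(190,244),0,(272,266)),("lid","terra",(452,207),0,(344,151)),("round","white",(227,167),0,(217,236)),("short","white",(336,170),0,None),("tall","white",(268,234),0,None)]
for n,mk,uv,z0,uv2 in I:
    x0=ray(uv,.04,*top[1:])[:2]
    h=blob(masks(top[0])[mk],uv);mm=n if n!="sleeve" else "ring"
    x,a,b=fit(mm,h,z0,*top[1:],x0);print(n,"top",x.round(4),a,b.round(0))
    if uv2:
        h=blob(masks(side[0])[mk],uv2);x,a,b=fit(n,h,z0,*side[1:],x);print("   side",x.round(4),a,b.round(0))
h=blob(masks(top[0])["white"],(374,260));rc=cv2.minAreaRect(h)
P=[ray(p,.012,*top[1:])[:2] for p in cv2.boxPoints(rc)];print("square",np.mean(P,0),P)
for n,uv in (("ink",(404,131)),("jar",(273,108)),("bowl",(152,139)),("red1",(157,199)),("red2",(217,295)),("blue",(145,252))):print(n,ray(uv,.085,*top[1:]).round(3))
w=cv2.resize(top[0][130:310,80:360],(784,504),interpolation=cv2.INTER_CUBIC);cv2.imwrite("pics/c1.png",w[:,:,::-1])
E
```

```text
Traceback (most recent call last):
AttributeError: 'float' object has no attribute 'round'
```

```bash
python3 - <<'E'
from h import *
top=cam("top");side=cam("side")
I=[("dish","terra",(111,206),0,(177,328)),("sleeve","terra",(190,244),0,(272,266)),("lid","terra",(452,207),0,(344,151)),("round","white",(227,167),0,(217,236)),("short","white",(336,170),0,None),("tall","white",(268,234),0,None)]
for n,mk,uv,z0,uv2 in I:
    x0=ray(uv,.04,*top[1:])[:2]
    h=blob(masks(top[0])[mk],uv);mm=n if n!="sleeve" else "ring"
    x,a,b=fit(mm,h,z0,*top[1:],x0);print(n,"top",x.round(4),a,round(b))
    if uv2:
        h=blob(masks(side[0])[mk],uv2);x,a,b=fit(n,h,z0,*side[1:],x);print("   side",x.round(4),a,round(b))
h=blob(masks(top[0])["white"],(374,260));rc=cv2.minAreaRect(h)
P=[ray(p,.012,*top[1:])[:2] for p in cv2.boxPoints(rc)];print("square",np.mean(P,0),P)
for n,uv in (("ink",(404,131)),("jar",(273,108)),("bowl",(152,139)),("red1",(157,199)),("red2",(217,295)),("blue",(145,252))):print(n,ray(uv,.085,*top[1:]).round(3))
w=cv2.resize(side[0][90:350,140:400],(600,600),interpolation=cv2.INTER_CUBIC);cv2.imwrite("pics/c1.png",w[:,:,::-1])
E
```

```text
dish top [0.5398 0.395 ] 562.0 589
   side [0.5436 0.3941] 930.5 911
sleeve top [0.4486 0.198 ] 638.0 657
   side [0.4598 0.182 ] 1212.0 1561
lid top [ 0.5185 -0.4103] 573.0 610
   side [ 0.5191 -0.4181] 317.0 273
round top [0.6282 0.1185] 999.5 1051
   side [0.6325 0.1155] 731.0 826
short top [ 0.6125 -0.1379] 127.5 153
tall top [0.4681 0.0243] 151.0 171
square [ 0.39953364 -0.22353519] [array([ 0.42231423, -0.16012788]), array([ 0.46291642, -0.24688391]), array([ 0.37666571, -0.28686097]), array([ 0.33623819, -0.20026801])]
ink [ 0.688 -0.285  0.085]
jar [0.747 0.005 0.085]
bowl [0.684 0.277 0.085]
red1 [0.55  0.268 0.085]
red2 [0.335 0.139 0.085]
blue [0.434 0.296 0.085]
```

View pics/c1.png

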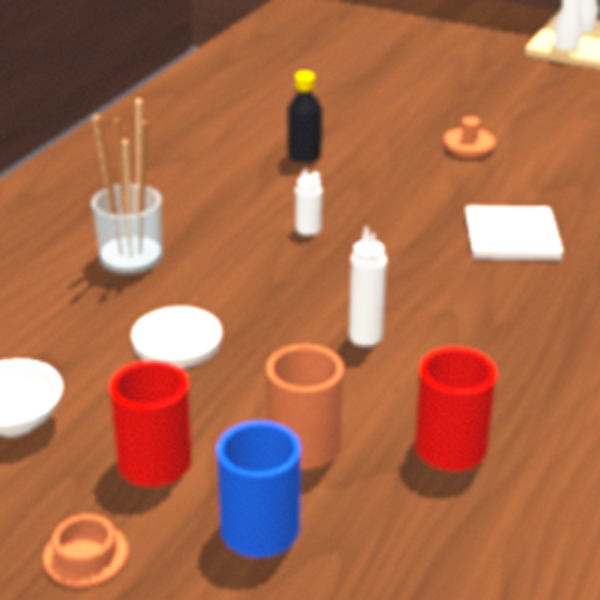

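The enlarged side view confirms the layout: the terracotta sleeve (305,405 in the crop) stands between blue (258,490) and red (150,425), with both foxes free of obstacles. First I'll go over the square slab.

```bash
python3 -m pendant '[[-1,[45,-39,0],[0,0,0]],[-1,[45,-39,0],[0,0,0]],[-1,[45,-39,0],[0,0,0]],[-1,[45,-39,0],[0,0,0]],[-1,[45,-39,0],[0,0,0]],[-1,[45,-39,0],[0,0,0]],[-1,[45,-39,0],[0,0,0]],[-1,[45,-39,0],[0,0,0]]]'
python3 -m pendant '[[-1,[0,0,0],[0,0,0]],[-1,[0,0,0],[0,0,0]]]'
python3 - <<'E'
from h import *
go(.46,.1,.24,90)
for n in("top","wrist"):
    i,K,W=cam(n)
    if n=="wrist":
        cv2.imwrite("pics/w1.png",i[:,:,::-1])
        h=blob(masks(i)["white"],proj([.4,-.2235,.012],K,W)[0]);rc=cv2.minAreaRect(h);P=[ray(p,.012,K,W)[:2] for p in cv2.boxPoints(cv2.minAreaRect(h))];P=np.array(P);print(P.mean(0),np.linalg.norm(np.diff(P,axis=0),axis=1),np.degrees(np.arctan2(*(P[1]-P[0])[::-1])))
E
```

```text
clock: 1.35
tool_pos: [0.4233, -0.2208, 0.239]
eef_rot: [0.993, 0.115, 0.0, 0.0]
contact_force: [0.9, -1.0, -0.1]
opening: 1.003
finger_force: 0.0
clock: 1.6
tool_pos: [0.4217, -0.2227, 0.2387]
eef_rot: [0.993, 0.115, -0.0, 0.0]
contact_force: [-0.6, -0.6, -0.4]
opening: 1.002
finger_force: 0.0
pos [ 0.4217 -0.2227  0.2387] yaw 13.2 tilt x,y [-0.03 -0.03] shift [ 111.1 -305.4   -1.5] turn -76.8 q7 -1.08 t 1.6
[ 0.39952666 -0.21991687] [0.09462402 0.09599263 0.10113068] -65.96189157936637
```

View pics/w1.png

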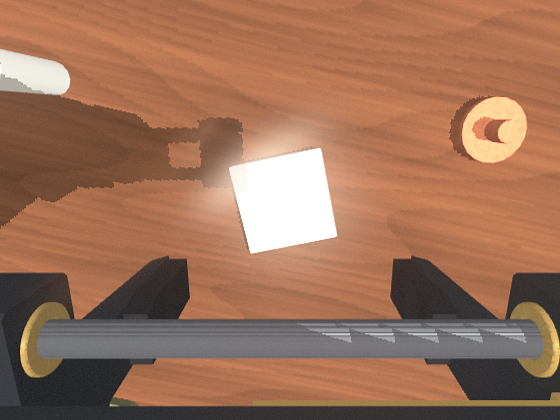

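The wrist view shows the slab with corners (229,168), (321,148), (337,236), (250,254), matching the top view. The lid sits at right (490,130). On to the dish.

```bash
python3 -m pendant '[[-1,[16,-44,0],[0,0,0]],[-1,[16,-44,0],[0,0,0]],[-1,[16,-44,0],[0,0,0]],[-1,[16,-44,0],[0,0,0]],[-1,[16,-44,0],[0,0,0]],[-1,[16,-44,0],[0,0,0]],[-1,[16,-44,0],[0,0,0]]]' >/dev/null
python3 -m pendant '[[-1,[0,0,0],[0,0,-9.6]],[-1,[0,0,0],[0,0,-9.6]],[-1,[0,0,0],[0,0,-9.6]],[-1,[0,0,0],[0,0,-9.6]],[-1,[0,0,0],[0,0,-9.6]],[-1,[0,0,0],[0,0,-9.6]],[-1,[0,0,0],[0,0,-9.6]],[-1,[0,0,0],[0,0,-9.6]]]' >/dev/null
python3 -m pendant '[[-1,[37,10,0],[0,0,0]],[-1,[37,10,0],[0,0,0]],[-1,[37,10,0],[0,0,0]],[-1,[37,10,0],[0,0,0]],[-1,[37,10,12],[0,0,0]],[-1,[37,10,28],[0,0,0]],[-1,[37,10,30],[0,0,0]],[-1,[36,11,30],[0,0,0]]]' >/dev/null
python3 -m pendant '[[-1,[0,0,0],[0,0,0]],[-1,[0,0,0],[0,0,0]],[-1,[0,0,0],[0,0,0]]]'
python3 - <<'E'
from h import *
go(.542,.3945,.009,90)
i,K,W=cam("wrist");cv2.imwrite("pics/w2.png",i[:,:,::-1])
h=blob(masks(i)["terra"],proj([.542,.3945,.012],K,W)[0]);print(fit("dish",h,0,K,W,[.542,.394]))
E
```

```text
clock: 4.95
tool_pos: [0.5428, 0.3962, 0.1399]
eef_rot: [0.708, 0.706, 0.0, 0.001]
contact_force: [0.3, 0.0, -0.0]
opening: 1.001
finger_force: 0.0
pos [0.5428 0.3962 0.1399] yaw 89.9 tilt x,y [ 0.1  -0.03] shift [ -1.6  -1.  130.9] turn -0.1 q7 -1.06 t 5.0
(array([0.56518628, 0.42073902]), 138891.0, 5456.162707900628)
```

View pics/w2.png

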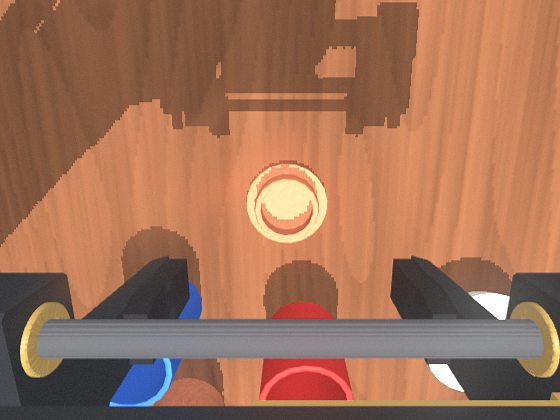

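The dish is at centre, edges approx. left 247, right 327, top 162, bottom 243; the red sleeve lies below and doesn't interfere with the fingers.

```bash
cat >> h.py <<'E'
def bbfit(m,bb,z0,K,W,x0):
    f=lambda q:np.r_[hull(m,q[0],q[1],z0,K,W).reshape(-1,2).min(0),hull(m,q[0],q[1],z0,K,W).reshape(-1,2).max(0)]
    s=least_squares(lambda q:f(q)-bb,x0,x_scale=.01,diff_step=1e-3);return s.x.round(4),(f(s.x)-bb).round(1)
E
python3 - <<'E'
from h import *
i,K,W=cam("wrist")
g=i.astype(int);print(g[203,287],g[203,323],g[203,345],g[165,287],g[150,287])
m=(g[...,1]>175).astype(np.uint8)
h=blob(m,(287,203));print(h.min(0),h.max(0));print(fit("dish",h,0,K,W,[.542,.394]))
print(bbfit("dish",(247,162,327,243),0,K,W,[.542,.394]))
print(bbfit("dish",np.r_[h.min(0),h.max(0)+1],0,K,W,[.542,.394]))
E
```

```text
[255 236 178] [255 234 177] [219 141 103] [248 155 113] [225 141 100]
[247. 165.] [327. 242.]
(array([0.54015954, 0.39751131]), 4916.0, 5140.805659043137)
(array([0.5404, 0.3983]), array([-0.8,  0.3,  0.8, -0.2]))
(array([0.5408, 0.397 ]), array([-0.3, -1.1,  0.3,  1.2], dtype=float32))
```

```bash
python3 -m pendant '[[-1,[0,-2.3,30],[0,0,0]],[-1,[0,0,30],[0,0,0]],[-1,[0,0,30],[0,0,0]],[-1,[0,0,20],[0,0,0]],[-1,[0,0,12],[0,0,0]],[-1,[0,0,8],[0,0,0]],[-1,[0,0,0],[0,0,0]],[-1,[0,0,0],[0,0,0]]]'
python3 -m pendant '[[1,[0,0,0],[0,0,0]],[1,[0,0,0],[0,0,0]],[1,[0,0,0],[0,0,0]],[1,[0,0,0],[0,0,0]],[1,[0,0,0],[0,0,0]],[1,[0,0,0],[0,0,0]],[1,[0,0,0],[0,0,0]]]' 25
python3 - <<'E'
from h import *
go(.5405,.3965,.009,90)
E
```

```text
clock: 6.05
tool_pos: [0.5397, 0.3986, 0.0095]
eef_rot: [0.707, 0.707, 0.001, 0.0]
contact_force: [-0.2, 0.6, 0.4]
opening: 1.001
finger_force: 0.0
clock: 6.92
tool_pos: [0.5393, 0.3982, 0.0088]
eef_rot: [0.707, 0.707, 0.0, 0.0]
contact_force: [0.4, 0.3, 0.7]
opening: 0.541
finger_force: 25.0
pos [0.5393 0.3982 0.0088] yaw 90.0 tilt x,y [0.01 0.  ] shift [-1.7  1.2 -0.2] turn 0.0 q7 -1.13 t 6.9
```

```bash
python3 -m pendant '[[1,[0,0,-30],[0,0,0]],[1,[0,0,-45],[0,0,0]],[1,[0,0,-45],[0,0,0]],[1,[0,0,-45],[0,0,0]],[1,[0,0,-20],[0,0,0]],[1,[-20,-5,0],[0,0,0]],[1,[-40,-9,0],[0,0,0]],[1,[-44,-10,0],[0,0,0]]]' |grep -E "opening|force"
python3 -m pendant '[[1,[-44,-10,0],[0,0,0]],[1,[-44,-10,0],[0,0,0]],[1,[-44,-10,0],[0,0,0]],[1,[-44,-10,0],[0,0,0]],[1,[-44,-10,0],[0,0,0]],[1,[-44,-10,0],[0,0,0]],[1,[-44,-10,0],[0,0,0]],[1,[-44,-10,0],[0,0,0]]]' |grep -E "opening|force"
python3 -m pendant '[[1,[-44,-10,0],[0,0,0]],[1,[-44,-10,0],[0,0,0]],[1,[-44,-10,0],[0,0,0]],[1,[-20,-6,0],[0,0,0]],[1,[0,0,0],[0,0,9.3]],[1,[0,0,0],[0,0,9.3]],[1,[0,0,0],[0,0,9.3]],[1,[0,0,0],[0,0,9.3]]]' |grep -E "opening|force"
python3 -m pendant '[[1,[0,0,0],[0,0,9.3]],[1,[0,0,0],[0,0,9.3]],[1,[0,0,0],[0,0,9.3]],[1,[0,0,0],[0,0,0]],[1,[0,0,0],[0,0,0]]]'
python3 - <<'E'
from h import *
go(.3995,-.222,.021,25)
E
```

```text
contact_force: [0.5, -0.8, -2.5]
opening: 0.543
finger_force: 25.0
contact_force: [-0.1, -0.4, -1.8]
opening: 0.545
finger_force: 25.0
contact_force: [0.2, 0.5, -1.8]
opening: 0.542
finger_force: 25.0
clock: 10.55
tool_pos: [0.3994, -0.2098, 0.1937]
eef_rot: [0.976, 0.217, -0.0, -0.0]
contact_force: [0.1, -0.8, -1.9]
opening: 0.542
finger_force: 25.0
pos [ 0.3994 -0.2098  0.1937] yaw 25.1 tilt x,y [-0.01  0.01] shift [ -5.1  11.1 172.7] turn 0.1 q7 -0.99 t 10.6
```

```bash
python3 -m pendant '[[1,[-5,11,30],[0,0,0]],[1,[0,0,40],[0,0,0]],[1,[0,0,40],[0,0,0]],[1,[0,0,35],[0,0,0]],[1,[0,0,18],[0,0,0]],[1,[0,0,6],[0,0,0]],[1,[0,0,0],[0,0,0]],[1,[0,0,0],[0,0,0]]]'
python3 - <<'E'
from h import *
go(.3995,-.222,.021,25)
E
```

```text
clock: 11.55
tool_pos: [0.4003, -0.2223, 0.0254]
eef_rot: [0.976, 0.216, -0.0, -0.0]
contact_force: [-0.2, -0.2, -1.0]
opening: 0.54
finger_force: 25.0
pos [ 0.4003 -0.2223  0.0254] yaw 25.0 tilt x,y [-0.01  0.03] shift [-0.6 -0.6  4.4] turn -0.0 q7 -1.10 t 11.6
```

```bash
python3 -m pendant '[[1,[0,0,1.5],[0,0,0]],[1,[0,0,1],[0,0,0]],[1,[0,0,1],[0,0,0]],[1,[0,0,0.7],[0,0,0]],[1,[0,0,0],[0,0,0]]]'
python3 -m pendant '[[-1,[0,0,0],[0,0,0]],[-1,[0,0,0],[0,0,0]],[-1,[0,0,0],[0,0,0]],[-1,[0,0,0],[0,0,0]],[-1,[0,0,0],[0,0,0]]]'
python3 -m pendant '[[-1,[0,0,-20],[0,0,0]],[-1,[0,0,-30],[0,0,0]],[-1,[0,0,-40],[0,0,0]],[-1,[0,0,-40],[0,0,0]],[-1,[0,0,0],[0,0,0]],[-1,[0,0,0],[0,0,0]],[-1,[0,0,0],[0,0,0]]]'
python3 - <<'E'
from h import *
go(.3995,-.222,.021,25)
i,K,W=cam("wrist");cv2.imwrite("pics/w3.png",i[:,:,::-1])
i,K,W=cam("top");h=blob(masks(i)["terra"],proj([.3995,-.222,.02],K,W)[0]);print(fit("dish",h,.012,K,W,[.3995,-.222]))
E
```

```text
clock: 12.18
tool_pos: [0.4003, -0.2224, 0.0214]
eef_rot: [0.976, 0.216, 0.0, -0.0]
contact_force: [-0.0, 0.0, -1.1]
opening: 0.545
finger_force: 25.0
clock: 12.8
tool_pos: [0.4, -0.2223, 0.0209]
eef_rot: [0.976, 0.216, -0.0, -0.0]
contact_force: [-0.4, -0.3, -0.1]
opening: 1.0
finger_force: 0.0
clock: 13.68
tool_pos: [0.3994, -0.222, 0.1498]
eef_rot: [0.976, 0.216, -0.001, -0.001]
contact_force: [-0.1, 0.4, -0.2]
opening: 1.001
finger_force: 0.0
pos [ 0.3994 -0.222   0.1498] yaw 24.9 tilt x,y [-0.18  0.07] shift [  0.4   0.3 128.8] turn -0.1 q7 -1.33 t 13.7
(array([ 0.40785122, -0.22151294]), 329.0, 602.2954275042284)
```

View pics/w3.png

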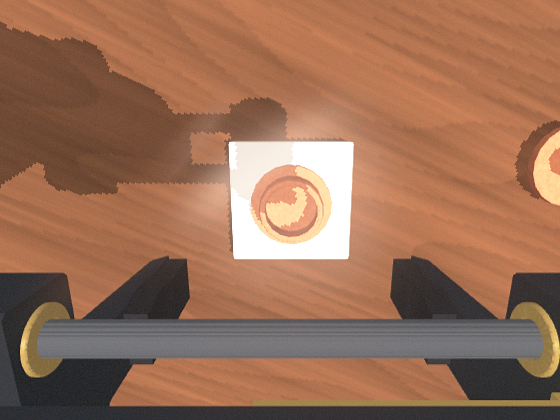

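The dish stands on the slab: edges left 249, right 330, top 164, bottom 243; slab centre approx. (291,201). Next, the short fox.

```bash
python3 - <<'E'
from h import *
i,K,W=cam("wrist");print("dish",bbfit("dish",(249,164,330.5,243),.012,K,W,[.4,-.222]))
E
python3 -m pendant '[[-1,[20,0,-40],[0,0,0]],[-1,[42,3,0],[0,0,0]],[-1,[42,3,0],[0,0,0]],[-1,[42,3,0],[0,0,0]],[-1,[42,3,0],[0,0,0]],[-1,[41,2,0],[0,0,0]],[-1,[0,0,0],[0,0,0]],[-1,[0,0,0],[0,0,0]]]'
python3 - <<'E'
from h import *
go(.6125,-.138,.025,25)
i,K,W=cam("wrist");cv2.imwrite("pics/w4.png",i[:,:,::-1])
print(proj([[.6125,-.138,0],[.6125,-.138,.05]],K,W))
E
```

```text
dish (array([ 0.399 , -0.2207]), array([-0.3, -0.9,  0.3,  1. ]))
clock: 14.82
tool_pos: [0.6125, -0.1389, 0.1899]
eef_rot: [0.976, 0.216, -0.002, -0.0]
contact_force: [0.1, -0.1, -0.4]
opening: 0.999
finger_force: 0.0
pos [ 0.6125 -0.1389  0.1899] yaw 24.9 tilt x,y [-0.2  -0.01] shift [  0.9  -0.6 164.8] turn -0.1 q7 -1.38 t 14.8
[[290.39177132 189.65816973]
 [290.39375124 202.19031031]]
```

View pics/w4.png

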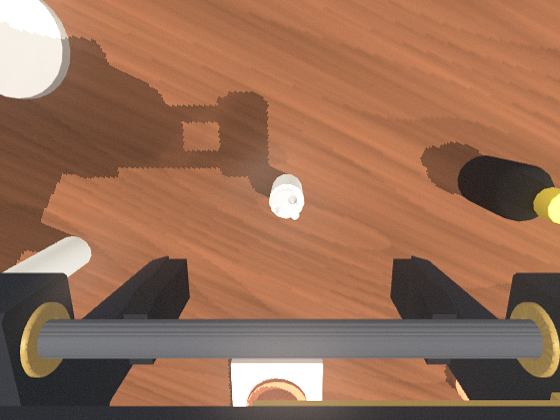

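Fox body edges left 270, right 303, foot edge top 175: it sits about 3–4 mm to the tool's −y of the guess. Grasping.

```bash
python3 -m pendant '[[-1,[0.5,-3.8,20],[0,0,0]],[-1,[0,0,35],[0,0,0]],[-1,[0,0,35],[0,0,0]],[-1,[0,0,35],[0,0,0]],[-1,[0,0,25],[0,0,0]],[-1,[0,0,14],[0,0,0]],[-1,[0,0,0],[0,0,0]],[-1,[0,0,0],[0,0,0]]]'
python3 -m pendant '[[1,[0,0,0],[0,0,0]],[1,[0,0,0],[0,0,0]],[1,[0,0,0],[0,0,0]],[1,[0,0,0],[0,0,0]],[1,[0,0,0],[0,0,0]],[1,[0,0,0],[0,0,0]],[1,[0,0,0],[0,0,0]],[1,[0,0,0],[0,0,0]]]' 15
python3 -m pendant '[[1,[0,0,0],[0,0,0]],[1,[0,0,0],[0,0,0]],[1,[0,0,-30],[0,0,0]],[1,[0,0,-40],[0,0,0]],[1,[0,0,-40],[0,0,0]],[1,[0,0,-30],[0,0,0]],[1,[0,0,0],[0,0,0]],[1,[0,0,0],[0,0,0]]]'
python3 - <<'E'
from h import *
go(.3995,-.2218,.043,25)
E
```

```text
clock: 15.88
tool_pos: [0.6131, -0.1351, 0.0279]
eef_rot: [0.976, 0.216, 0.0, -0.0]
contact_force: [0.6, 0.0, 0.4]
opening: 0.996
finger_force: 0.0
clock: 16.88
tool_pos: [0.6124, -0.1349, 0.0267]
eef_rot: [0.976, 0.216, -0.0, -0.0]
contact_force: [-0.1, 0.1, -0.6]
opening: 0.311
finger_force: 15.0
clock: 17.88
tool_pos: [0.6117, -0.135, 0.1657]
eef_rot: [0.976, 0.216, -0.001, -0.0]
contact_force: [-0.3, 0.2, -1.0]
opening: 0.312
finger_force: 15.0
pos [ 0.6117 -0.135   0.1657] yaw 24.9 tilt x,y [-0.16  0.02] shift [-228.7  -10.5  123.3] turn -0.1 q7 -1.40 t 17.9
```

```bash
python3 -m pendant '[[1,[-29,-2,0],[0,0,0]],[1,[-40,-2,0],[0,0,0]],[1,[-40,-2,0],[0,0,0]],[1,[-40,-2,0],[0,0,0]],[1,[-40,-2,0],[0,0,0]],[1,[-40,0,0],[0,0,0]],[1,[0,0,0],[0,0,0]],[1,[0,0,0],[0,0,0]]]' >/dev/null
python3 -m pendant '[[1,[0,0,20],[0,0,0]],[1,[0,0,30],[0,0,0]],[1,[0,0,20],[0,0,0]],[1,[0,0,0],[0,0,0]],[1,[0,0,0],[0,0,0]]]'
python3 - <<'E'
from h import *
go(.3997,-.222,.0445,25)
i,K,W=cam("wrist");cv2.imwrite("pics/w5.png",i[:,:,::-1])
E
```

```text
clock: 19.5
tool_pos: [0.4016, -0.2218, 0.0972]
eef_rot: [0.976, 0.216, 0.0, -0.0]
contact_force: [-0.0, 1.1, 0.2]
opening: 0.31
finger_force: 15.0
pos [ 0.4016 -0.2218  0.0972] yaw 25.0 tilt x,y [0.01 0.03] shift [-1.9 -0.6 52.7] turn -0.0 q7 -1.44 t 19.5
```

View pics/w5.png

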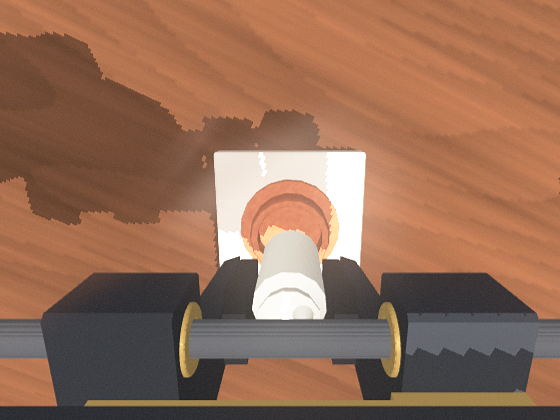

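The fox hangs centred (u≈290) above the dish (u≈290). Lowering.

```bash
python3 -m pendant '[[1,[-1.9,-0.5,20],[0,0,0]],[1,[0,0,18],[0,0,0]],[1,[0,0,10],[0,0,0]],[1,[0,0,3],[0,0,0]],[1,[0,0,0],[0,0,0]],[1,[0,0,1.2],[0,0,0]],[1,[0,0,0.5],[0,0,0]],[1,[0,0,0],[0,0,0]]]'
```

```text
clock: 20.55
tool_pos: [0.3989, -0.2228, 0.0446]
eef_rot: [0.976, 0.216, -0.0, -0.0]
contact_force: [-0.1, -0.2, 2.6]
opening: 0.311
finger_force: 15.0
```

```bash
python3 -m pendant '[[-1,[0,0,0],[0,0,0]],[-1,[0,0,0],[0,0,0]],[-1,[0,0,0],[0,0,0]],[-1,[0,0,0],[0,0,0]],[-1,[0,0,0],[0,0,0]],[-1,[0,0,0],[0,0,0]]]'
python3 -m pendant '[[-1,[0,0,-15],[0,0,0]],[-1,[0,0,-30],[0,0,0]],[-1,[0,0,-40],[0,0,0]],[-1,[0,0,-40],[0,0,0]],[-1,[0,0,-20],[0,0,0]],[-1,[0,0,0],[0,0,0]],[-1,[0,0,0],[0,0,0]]]'
python3 - <<'E'
from h import *
go(.4483,.19,.2,25)
i,K,W=cam("wrist");cv2.imwrite("pics/w6.png",i[120:330,180:400,::-1].repeat(2,0).repeat(2,1))
print(proj([[.3997,-.222,.018],[.3997,-.222,.068],[.3997,-.222,.036]],K,W))
E
```

```text
clock: 21.3
tool_pos: [0.3986, -0.2226, 0.0442]
eef_rot: [0.976, 0.216, -0.0, -0.0]
contact_force: [-0.6, 0.7, -0.5]
opening: 0.97
finger_force: 0.0
clock: 22.18
tool_pos: [0.3981, -0.2227, 0.1884]
eef_rot: [0.976, 0.216, -0.001, -0.001]
contact_force: [0.1, -0.2, -0.7]
opening: 0.999
finger_force: 0.0
pos [ 0.3981 -0.2227  0.1884] yaw 24.9 tilt x,y [-0.13  0.04] shift [ 219.4 -353.1  -11.4] turn -0.1 q7 -1.31 t 22.2
[[291.49543293 192.85267584]
 [291.6695301  206.71926784]
 [291.55177405 197.34016573]]
```

View pics/w6.png

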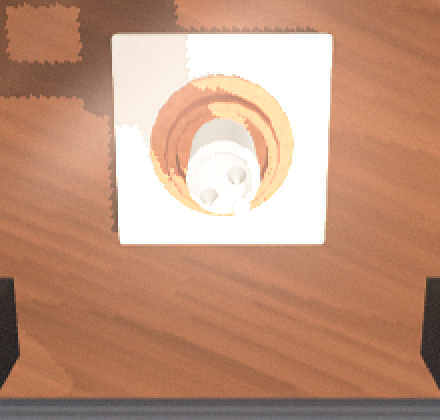

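Fox stands in the dish: flange spans crop 150–294 × 74–216, fox 187–258, so it's centred. Now the sleeve, with the closing line at −30° to keep clear of its neighbours.

```bash
python3 - <<'E'
from h import *
i,K,W=cam("wrist");print("dish",bbfit("dish",(255,157,327.5,228.5),.012,K,W,[.4,-.222]))
E
python3 -m pendant '[[-1,[15,-24,-20],[0,0,0]],[-1,[26,-42,0],[0,0,0]],[-1,[26,-42,0],[0,0,0]],[-1,[26,-42,0],[0,0,0]],[-1,[26,-42,0],[0,0,0]],[-1,[26,-42,0],[0,0,0]],[-1,[26,-42,0],[0,0,0]],[-1,[26,-42,0],[0,0,0]]]' >/dev/null
python3 -m pendant '[[-1,[26,-42,0],[0,0,0]],[-1,[0,0,0],[0,0,-8.8]],[-1,[0,0,0],[0,0,-8.8]],[-1,[0,0,0],[0,0,-8.8]],[-1,[0,0,0],[0,0,-8.8]],[-1,[0,0,0],[0,0,0]],[-1,[0,0,0],[0,0,0]]]'
python3 - <<'E'
from h import *
go(.4486,.198,.043,60)
i,K,W=cam("wrist");cv2.imwrite("pics/w7.png",i[:,:,::-1])
print(proj([[.4486,.198,0],[.4486,.198,.085]],K,W))
E
```

```text
dish (array([ 0.3985, -0.222 ]), array([-0.2, -0.3,  0.2,  0.4]))
clock: 24.15
tool_pos: [0.449, 0.1977, 0.2088]
eef_rot: [0.866, 0.5, -0.001, -0.0]
contact_force: [-0.0, 0.2, -0.0]
opening: 1.001
finger_force: 0.0
pos [0.449  0.1977 0.2088] yaw 60.0 tilt x,y [-0.1  -0.01] shift [  0.2  -0.3 165.8] turn -0.0 q7 -1.63 t 24.1
[[290.37041929 187.32373904]
 [290.4115028  208.8186601 ]]
```

View pics/w7.png

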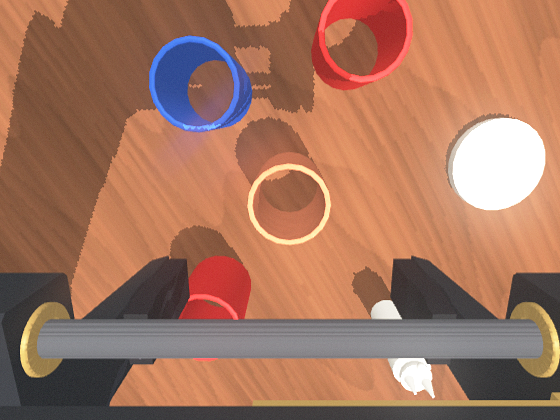

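The ring spans 248–331 × 164–245, and both finger positions (u≈205–229 and 350–373 at v≈205) are free.

```bash
python3 - <<'E'
from h import *
i,K,W=cam("wrist");x,e=bbfit("ring",(248,163.5,331,245),0,K,W,[.449,.198]);print(x,e);go(*x,.043,60)
E
```

```text
[0.4494 0.2006] [-0.8 -0.3  0.8  0.4]
pos [0.4492 0.1977 0.2091] yaw 60.0 tilt x,y [-0.06 -0.  ] shift [  2.7  -1.1 166.1] turn 0.0 q7 -1.63 t 24.2
```

```bash
python3 -m pendant '[[-1,[2.5,-1,25],[0,0,0]],[-1,[0,0,35],[0,0,0]],[-1,[0,0,35],[0,0,0]],[-1,[0,0,35],[0,0,0]],[-1,[0,0,25],[0,0,0]],[-1,[0,0,11],[0,0,0]],[-1,[0,0,0],[0,0,0]],[-1,[0,0,0],[0,0,0]]]'
python3 -m pendant '[[1,[0,0,0],[0,0,0]],[1,[0,0,0],[0,0,0]],[1,[0,0,0],[0,0,0]],[1,[0,0,0],[0,0,0]],[1,[0,0,0],[0,0,0]],[1,[0,0,0],[0,0,0]]]' 25
python3 -m pendant '[[1,[0,0,-20],[0,0,0]],[1,[0,0,-40],[0,0,0]],[1,[0,0,-40],[0,0,0]],[1,[0,0,-40],[0,0,0]],[1,[0,0,-20],[0,0,0]],[1,[0,0,0],[0,0,0]],[1,[0,0,0],[0,0,0]]]'
python3 - <<'E'
from h import *
go(.399,-.222,.2,60)
E
```

```text
clock: 25.25
tool_pos: [0.45, 0.2009, 0.0442]
eef_rot: [0.866, 0.501, 0.001, -0.0]
contact_force: [0.1, 0.4, 0.5]
opening: 1.001
finger_force: 0.0
clock: 26.0
tool_pos: [0.4498, 0.2005, 0.0437]
eef_rot: [0.865, 0.501, 0.0, -0.0]
contact_force: [1.3, 0.2, 5.9]
opening: 0.707
finger_force: 24.9
clock: 26.88
tool_pos: [0.449, 0.1997, 0.2022]
eef_rot: [0.866, 0.501, -0.001, -0.0]
contact_force: [-0.0, 1.0, -1.2]
opening: 0.704
finger_force: 24.9
pos [0.449  0.1997 0.2022] yaw 60.1 tilt x,y [-0.15 -0.06] shift [-390.6  166.7    2.8] turn 0.1 q7 -1.65 t 26.9
```

```bash
python3 -m pendant '[[1,[-20,8,0],[0,0,0]],[1,[-38,16,0],[0,0,0]],[1,[-40,17,0],[0,0,0]],[1,[-40,17,0],[0,0,0]],[1,[-40,17,0],[0,0,0]],[1,[-40,17,0],[0,0,0]],[1,[-40,17,0],[0,0,0]],[1,[-40,17,0],[0,0,0]]]' >/dev/null
python3 -m pendant '[[1,[-40,17,0],[0,0,0]],[1,[-38,17,0],[0,0,0]],[1,[-15,7,0],[0,0,0]],[1,[0,0,0],[0,0,0]],[1,[0,0,0],[0,0,0]],[1,[0,0,0],[0,0,0]]]'
python3 - <<'E'
from h import *
go(.399,-.222,.14,60)
i,K,W=cam("wrist");cv2.imwrite("pics/w8.png",i[:,:,::-1])
i,K,W=cam("side");cv2.imwrite("pics/s8.png",cv2.resize(i[60:260,260:480],(660,600))[:,:,::-1])
E
```

```text
clock: 28.62
tool_pos: [0.3999, -0.2204, 0.2031]
eef_rot: [0.865, 0.502, -0.0, -0.001]
contact_force: [0.8, 0.2, -1.7]
opening: 0.709
finger_force: 24.9
pos [ 0.3999 -0.2204  0.2031] yaw 60.3 tilt x,y [-0.06  0.06] shift [-1.8  0.1 63.1] turn 0.3 q7 -0.82 t 28.6
```

View pics/w8.png

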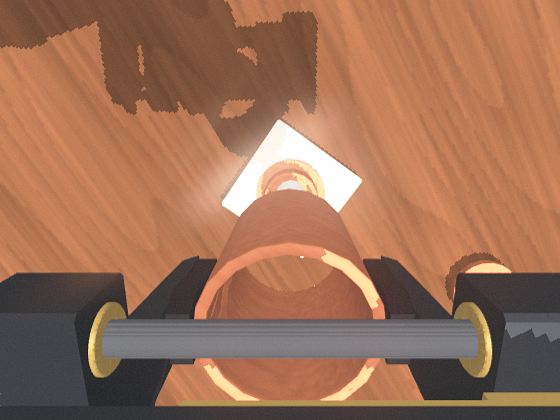

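```bash
python3 - <<'E'
from h import *
i,K,W=cam("wrist");s=r.get_state();t=s["tool_pos"];z0=t[2]-.0437
for dx in(-3,0,3):
    m=R.from_quat(s["eef_rot"]).as_matrix();c=t+m[:,0]*dx/1e3
    M["bot"]=[(0,32)]
    for k in("ring","bot"):
        h=hull(k,c[0],c[1],z0,K,W).reshape(-1,2);print(dx,k,h.min(0),h.max(0))
h=hull("dish",.399,-.222,.012,K,W).reshape(-1,2);print(h.min(0),h.max(0))
cv2.imwrite("pics/w9.png",cv2.resize(i[110:310,180:400],(660,600),interpolation=cv2.INTER_CUBIC)[:,:,::-1])
E
```

```text
-3 ring [194.505   251.91486] [390.93213 423.64053]
-3 bot [233.37915 193.76593] [349.806   303.26428]
0 ring [193.86967 242.57013] [391.62064 416.61276]
0 bot [233.15968 188.15895] [350.0478  298.52823]
3 ring [193.22571 233.08981] [392.31848 409.49667]
3 bot [232.93848 182.50539] [350.2915 293.756 ]
[255.85492 158.35359] [325.39575 227.30267]
```

View pics/w9.png

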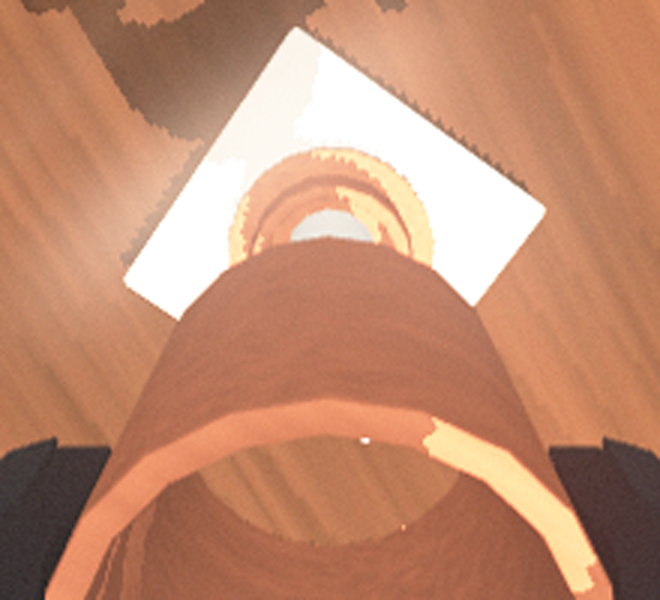

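Ring far edge at v≈242.7 and bottom far edge ≈189 put the sleeve exactly at the TCP. The dish's far edge at 159.3 means a −2.4 mm tool-x correction.

```bash
python3 -m pendant '[[1,[-2.4,0,0],[0,0,0]],[1,[0,0,20],[0,0,0]],[1,[0,0,25],[0,0,0]],[1,[0,0,25],[0,0,0]],[1,[0,0,25],[0,0,0]],[1,[0,0,15],[0,0,0]],[1,[0,0,6],[0,0,0]],[1,[0,0,0],[0,0,0]]]'
python3 -m pendant '[[1,[0,0,0],[0,0,0]],[1,[0,0,0],[0,0,0]]]'
python3 - <<'E'
from h import *
go(.3986,-.2227,.0617,60)
E
```

```text
clock: 29.78
tool_pos: [0.3986, -0.2238, 0.0873]
eef_rot: [0.865, 0.501, -0.0, -0.0]
contact_force: [0.3, -0.1, -1.8]
opening: 0.704
finger_force: 24.9
clock: 30.02
tool_pos: [0.3987, -0.224, 0.0878]
eef_rot: [0.866, 0.501, 0.0, 0.0]
contact_force: [0.1, 0.5, -2.0]
opening: 0.707
finger_force: 24.9
pos [ 0.3987 -0.224   0.0878] yaw 60.1 tilt x,y [ 0.01 -0.  ] shift [ 1.1 -0.8 26.1] turn 0.1 q7 -1.11 t 30.0
```

```bash
python3 -m pendant '[[1,[0.8,-0.4,5],[0,0,0]],[1,[0,0,5],[0,0,0]],[1,[0,0,4],[0,0,0]],[1,[0,0,0],[0,0,0]]]'
python3 -m pendant '[[1,[0,0,4],[0,0,0]],[1,[0,0,4],[0,0,0]],[1,[0,0,2],[0,0,0]],[1,[0,0,0],[0,0,0]]]'
python3 -m pendant '[[1,[0,0,1],[0,0,0]],[1,[0,0,0.7],[0,0,0]],[1,[0,0,0],[0,0,0]]]'
```

```text
clock: 30.52
tool_pos: [0.3983, -0.2228, 0.0728]
eef_rot: [0.865, 0.501, -0.001, -0.001]
contact_force: [-0.1, -0.1, -1.6]
opening: 0.705
finger_force: 24.9
clock: 31.02
tool_pos: [0.3984, -0.2228, 0.0631]
eef_rot: [0.865, 0.501, -0.0, -0.0]
contact_force: [0.2, -0.0, -2.2]
opening: 0.706
finger_force: 24.9
clock: 31.4
tool_pos: [0.3985, -0.2229, 0.0617]
eef_rot: [0.865, 0.501, -0.0, -0.0]
contact_force: [-0.4, -0.7, 0.1]
opening: 0.703
finger_force: 24.9
```

```bash
python3 -m pendant '[[1,[0,0,0.5],[0,0,0]],[-1,[0,0,0],[0,0,0]],[-1,[0,0,0],[0,0,0]],[-1,[0,0,0],[0,0,0]],[-1,[0,0,0],[0,0,0]],[-1,[0,0,0],[0,0,0]]]'
python3 -m pendant '[[-1,[0,0,-20],[0,0,0]],[-1,[0,0,-40],[0,0,0]],[-1,[0,0,-40],[0,0,0]],[-1,[0,0,-40],[0,0,0]],[-1,[0,0,-20],[0,0,0]],[-1,[0,0,0],[0,0,0]],[-1,[0,0,0],[0,0,0]]]'
python3 - <<'E'
from h import *
go(.5185,-.412,.2,60)
i,K,W=cam("wrist");cv2.imwrite("pics/w10.png",cv2.resize(i[110:310,180:400],(660,600),interpolation=cv2.INTER_CUBIC)[:,:,::-1])
E
```

```text
clock: 32.15
tool_pos: [0.3985, -0.2229, 0.061]
eef_rot: [0.865, 0.501, -0.0, -0.0]
contact_force: [-0.4, -0.2, -0.8]
opening: 1.001
finger_force: 0.0
clock: 33.02
tool_pos: [0.3978, -0.223, 0.2202]
eef_rot: [0.866, 0.501, -0.001, -0.001]
contact_force: [0.1, 0.5, -0.3]
opening: 1.001
finger_force: 0.0
pos [ 0.3978 -0.223   0.2202] yaw 60.1 tilt x,y [-0.14  0.04] shift [-103.7  198.8   19.8] turn 0.1 q7 -0.78 t 33.0
```

View pics/w10.png

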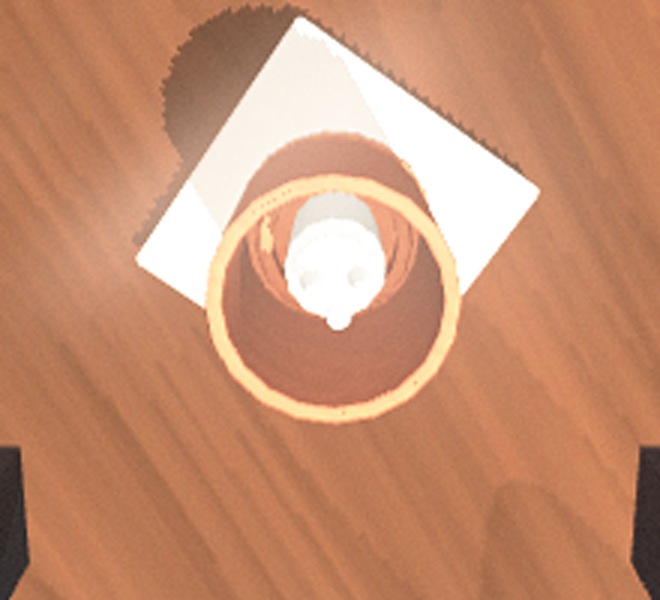

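Sleeve home over the fox: ring at crop 207–461 × 174–423. On to the lid.

```bash
python3 - <<'E'
from h import *
i,K,W=cam("wrist");print("sleeve",bbfit("ring",(249,168,333.7,251),.018,K,W,[.399,-.222]))
E
python3 -m pendant '[[-1,[-20,38,0],[0,0,0]],[-1,[-21,40,0],[0,0,0]],[-1,[-21,40,0],[0,0,0]],[-1,[-21,40,20],[0,0,0]],[-1,[-21,40,30],[0,0,0]],[-1,[0,0,20],[0,0,0]],[-1,[0,0,0],[0,0,0]],[-1,[0,0,0],[0,0,0]]]'
python3 - <<'E'
from h import *
go(.5185,-.412,.018,60)
i,K,W=cam("wrist");cv2.imwrite("pics/w11.png",cv2.resize(i[110:310,180:400],(660,600),interpolation=cv2.INTER_CUBIC)[:,:,::-1])
E
```

```text
sleeve (array([ 0.3979, -0.2226]), array([-0.9, -0.3,  0.9,  0.5]))
clock: 34.12
tool_pos: [0.5187, -0.4103, 0.1516]
eef_rot: [0.865, 0.502, 0.0, -0.001]
contact_force: [-0.2, 0.2, -0.8]
opening: 1.004
finger_force: 0.0
pos [ 0.5187 -0.4103  0.1516] yaw 60.2 tilt x,y [-0.03  0.05] shift [ -1.6   0.8 133.6] turn 0.2 q7 -0.47 t 34.1
```

View pics/w11.png

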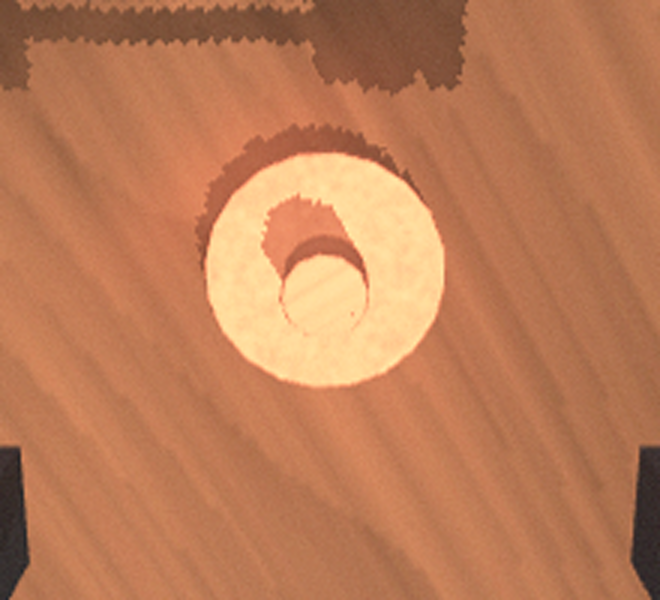

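Lid disc at crop 206–445 × 152–387, knob top at (324,293).

```bash
python3 - <<'E'
from h import *
M["ld"]=[(14,32)];M["kn"]=[(40,11)]
i,K,W=cam("wrist");x,e=bbfit("ld",(248.7,160.7,328.3,239),0,K,W,[.5185,-.412]);print(x,e)
print(bbfit("kn",(273.5,194,303,222),0,K,W,[.5185,-.412]))
go(*x,.0175,60)
E
```

```text
[ 0.5188 -0.4072] [-0.5 -0.2  0.5  0.2]
(array([ 0.519 , -0.4065]), array([-0.4, -0.7,  0.4,  0.7]))
pos [ 0.5189 -0.411   0.1523] yaw 60.2 tilt x,y [ 0.04 -0.02] shift [  3.2  -2.1 134.8] turn 0.2 q7 -0.47 t 34.2
```

```bash
python3 -m pendant '[[-1,[3,-2,20],[0,0,0]],[-1,[0,0,35],[0,0,0]],[-1,[0,0,35],[0,0,0]],[-1,[0,0,25],[0,0,0]],[-1,[0,0,13],[0,0,0]],[-1,[0,0,6],[0,0,0]],[-1,[0,0,0],[0,0,0]],[-1,[0,0,0],[0,0,0]]]'
python3 -m pendant '[[1,[0,0,0],[0,0,0]],[1,[0,0,0],[0,0,0]],[1,[0,0,0],[0,0,0]],[1,[0,0,0],[0,0,0]],[1,[0,0,0],[0,0,0]],[1,[0,0,0],[0,0,0]],[1,[0,0,0],[0,0,0]],[1,[0,0,0],[0,0,0]]]' 25
python3 -m pendant '[[1,[0,0,0],[0,0,0]],[1,[0,0,0],[0,0,0]],[1,[0,0,-30],[0,0,0]],[1,[0,0,-45],[0,0,0]],[1,[0,0,-45],[0,0,0]],[1,[0,0,-30],[0,0,0]],[1,[0,0,0],[0,0,0]],[1,[0,0,0],[0,0,0]]]'
python3 - <<'E'
from h import *
go(.3982,-.2228,.15,60)
E
```

```text
clock: 35.22
tool_pos: [0.5188, -0.4084, 0.0179]
eef_rot: [0.866, 0.501, 0.0, 0.0]
contact_force: [0.2, 0.3, 0.0]
opening: 1.0
finger_force: 0.0
clock: 36.22
tool_pos: [0.5181, -0.4082, 0.0169]
eef_rot: [0.865, 0.501, -0.0, -0.0]
contact_force: [-0.6, 0.2, 0.1]
opening: 0.24
finger_force: 25.0
clock: 37.22
tool_pos: [0.5172, -0.408, 0.1656]
eef_rot: [0.865, 0.501, -0.001, -0.001]
contact_force: [0.1, -0.1, -2.7]
opening: 0.239
finger_force: 25.0
pos [ 0.5172 -0.408   0.1656] yaw 60.1 tilt x,y [-0.18  0.06] shift [ 101.4 -195.4   16.1] turn 0.1 q7 -0.47 t 37.2
```

```bash
python3 -m pendant '[[1,[12,-25,0],[0,0,0]],[1,[20,-40,0],[0,0,0]],[1,[20,-40,0],[0,0,0]],[1,[20,-40,0],[0,0,0]],[1,[20,-35,0],[0,0,0]],[1,[9,-15,0],[0,0,0]],[1,[0,0,0],[0,0,0]],[1,[0,0,0],[0,0,0]]]' >/dev/null
python3 -m pendant '[[1,[0,0,10],[0,0,0]],[1,[0,0,15],[0,0,0]],[1,[0,0,8],[0,0,0]],[1,[0,0,0],[0,0,0]],[1,[0,0,0],[0,0,0]]]'
python3 - <<'E'
from h import *
go(.3982,-.2228,.1142,60)
i,K,W=cam("wrist");cv2.imwrite("pics/w12.png",cv2.resize(i[110:310,180:400],(660,600),interpolation=cv2.INTER_CUBIC)[:,:,::-1])
E
```

```text
clock: 38.85
tool_pos: [0.3997, -0.2235, 0.1342]
eef_rot: [0.865, 0.501, -0.0, -0.0]
contact_force: [0.3, -0.8, -1.5]
opening: 0.243
finger_force: 25.0
pos [ 0.3997 -0.2235  0.1342] yaw 60.1 tilt x,y [-0.02  0.02] shift [-0.1 -1.6 20. ] turn 0.1 q7 -0.98 t 38.9
```

View pics/w12.png

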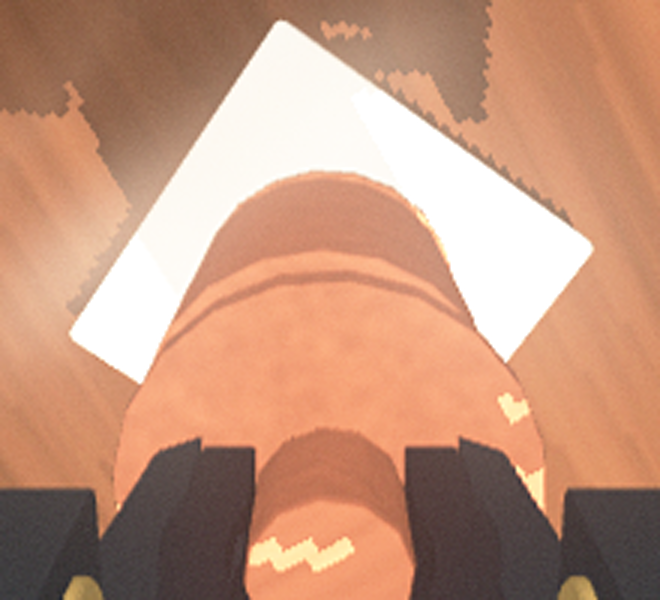

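Lid hovers with knob near u≈330, sleeve centre ≈325 in the crop, consistent with the −1.6 mm y correction. Lowering.

```bash
python3 -m pendant '[[1,[0,-1.5,8],[0,0,0]],[1,[0,0,6],[0,0,0]],[1,[0,0,3],[0,0,0]],[1,[0,0,1.5],[0,0,0]],[1,[0,0,0],[0,0,0]],[1,[0,0,0],[0,0,0]]]'
python3 -m pendant '[[1,[0,0,0.7],[0,0,0]],[1,[0,0,0.5],[0,0,0]],[1,[0,0,0],[0,0,0]]]'
python3 - <<'E'
from h import *
go(.3982,-.2228,.1142,60)
E
```

```text
clock: 39.65
tool_pos: [0.3982, -0.2227, 0.1156]
eef_rot: [0.865, 0.501, -0.0, -0.0]
contact_force: [-0.4, -0.3, -1.1]
opening: 0.24
finger_force: 25.0
clock: 40.02
tool_pos: [0.3981, -0.2227, 0.1143]
eef_rot: [0.865, 0.501, -0.0, -0.0]
contact_force: [0.4, -0.5, -1.9]
opening: 0.244
finger_force: 25.0
pos [ 0.3981 -0.2227  0.1143] yaw 60.1 tilt x,y [-0.05  0.02] shift [-0.   0.2  0.1] turn 0.1 q7 -1.04 t 40.0
```

I've now viewed 15 pictures, one over the limit of 14. I won't view any more; the remaining checks will be numeric.

```bash
python3 -m pendant '[[1,[0,0,0.6],[0,0,0]],[1,[0,0,0.4],[0,0,0]],[1,[0,0,0],[0,0,0]]]'
python3 -m pendant '[[-1,[0,0,0],[0,0,0]],[-1,[0,0,0],[0,0,0]],[-1,[0,0,0],[0,0,0]],[-1,[0,0,0],[0,0,0]],[-1,[0,0,0],[0,0,0]],[-1,[0,0,0],[0,0,0]]]' | tail -2
python3 -m pendant '[[-1,[0,0,-20],[0,0,0]],[-1,[0,0,-40],[0,0,0]],[-1,[0,0,-40],[0,0,0]],[-1,[0,0,-25],[0,0,0]],[-1,[0,0,0],[0,0,0]],[-1,[0,0,0],[0,0,0]]]'
python3 - <<'E'
from h import *
go(.468,.024,.063,60)
M["ld"]=[(14,32)]
i,K,W=cam("wrist");g=i.astype(int);c=proj([.398,-.2228,.111],K,W)[0];print(c)
m=(g[...,1]>175)&(g[...,2]<215)
h=blob(m.astype(np.uint8),c);print(h.min(0),h.max(0));print(bbfit("ld",np.r_[h.min(0),h.max(0)+1],.097,K,W,[.398,-.2228]))
i,K,W=cam("top");h=blob(masks(i)["terra"],proj([.398,-.2228,.111],K,W)[0]);print(h.min(0),h.max(0),bbfit("ld",np.r_[h.min(0),h.max(0)+1],.097,K,W,[.398,-.2228]))
# side: extents of stack
M["stk"]=[(0,32),(91,32),(105,32),(131,11)]
i,K,W=cam("side");h=blob(masks(i)["terra"],proj([.398,-.2228,.1],K,W)[0]);hh=hull("stk",.398,-.2228,.012,K,W).reshape(-1,2);print("side",h.min(0),h.max(0),hh.min(0),hh.max(0))
E
```

```text
clock: 40.4
tool_pos: [0.3981, -0.2227, 0.1137]
eef_rot: [0.865, 0.501, -0.0, -0.0]
contact_force: [-1.0, -0.4, 5.1]
opening: 0.241
finger_force: 25.0
opening: 0.902
finger_force: 0.0
clock: 41.9
tool_pos: [0.3974, -0.2228, 0.2376]
eef_rot: [0.866, 0.501, -0.001, -0.001]
contact_force: [0.5, -0.3, -0.4]
opening: 1.001
finger_force: 0.0
pos [ 0.3974 -0.2228  0.2376] yaw 60.1 tilt x,y [-0.13  0.03] shift [249.3 -61.4 174.6] turn 0.1 q7 -0.75 t 41.9
[291.88340938 207.71741643]
[248. 164.] [333. 244.]
(array([ 0.3982, -0.2211]), array([ 1.1, -0.3, -1.1,  0.2], dtype=float32))
[368. 247.] [397. 278.] (array([ 0.3991, -0.2234]), array([ 0.2,  1.1, -0.2, -1.1], dtype=float32))
side [297.  97.] [476. 208.] [350.57837 140.50548] [380.32404 194.95218]
```

Lid is at (0.398–0.399, −0.221…−0.223) and the size matches its resting height. Now the tall fox.

```bash
python3 -m pendant '[[-1,[25,-6,0],[0,0,0]],[-1,[42,-10,0],[0,0,0]],[-1,[42,-10,0],[0,0,0]],[-1,[42,-10,0],[0,0,0]],[-1,[42,-10,0],[0,0,0]],[-1,[42,-10,0],[0,0,0]],[-1,[14,-5,0],[0,0,0]],[-1,[0,0,0],[0,0,0]]]' >/dev/null
python3 -m pendant '[[-1,[0,0,0],[0,0,0]],[-1,[0,0,0],[0,0,0]]]'|tail -1
python3 - <<'E'
from h import *
go(.468,.024,.063,60)
i,K,W=cam("wrist");c=proj([.468,.024,.06],K,W)[0]
h=blob(masks(i)["white"],c);lo=h.min(0);hi=h.max(0);print("blob",lo,hi)
for x in((.468,.024),(.465,.024)):
    hh=hull("tall",*x,0,K,W).reshape(-1,2);print(x,hh.min(0),hh.max(0))
# match u extents and far foot edge (top of blob)
def f(q):
    hh=hull("tall",q[0],q[1],0,K,W).reshape(-1,2);return [hh.min(0)[0]+hh.max(0)[0]-lo[0]-hi[0]-1,hh.min(0)[1]-lo[1]]
print(least_squares(f,[.468,.024],x_scale=.01,diff_step=1e-3).x)
m=masks(i)["white"]
for v in range(int(lo[1]),int(hi[1])+1,6):
    u=np.flatnonzero(m[v,int(lo[0]):int(hi[0])+1])+lo[0]; print(v,u.min(),u.max(),end=" | ")
i,K,W=cam("side");h=blob(masks(i)["white"],(299,216));print(h.min(0),h.max(0))
hh=hull("tall",.468,.024,0,K,W).reshape(-1,2);print("side pred body",hh.min(0),hh.max(0))
i,K,W=cam("side");M["rt"]=[(12,43)]
i,K,W=cam("top");h=blob(masks(i)["white"],(227,167));print("round",bbfit("rt",np.r_[h.min(0),h.max(0)+1],0,K,W,[.63,.118]))
E
```

```text
finger_force: 0.0
pos [0.4689 0.0217 0.2381] yaw 60.0 tilt x,y [-0.1  -0.04] shift [  1.8  -1.7 175.1] turn -0.0 q7 -1.28 t 43.3
blob [268. 163.] [306. 215.]
(0.468, 0.024) [269.17026 165.43474] [308.1709  218.46463]
(0.465, 0.024) [266.03595 166.86906] [304.98398 220.19565]
[0.46844165 0.02667712]
163 285.0 290.0 | 169 276.0 299.0 | 175 273.0 301.0 | 181 272.0 302.0 | 187 270.0 304.0 | 193 268.0 305.0 | 199 268.0 305.0 | 205 270.0 304.0 | 211 275.0 299.0 | [292. 190.] [307. 239.]
side pred body [292.13928 197.6013 ] [307.78638 238.91718]
round (array([0.6263, 0.1176]), array([ 0.3,  0.4, -0.3, -0.3], dtype=float32))
```

```bash
python3 -m pendant '[[-1,[2.5,-2.5,25],[0,0,0]],[-1,[0,0,38],[0,0,0]],[-1,[0,0,38],[0,0,0]],[-1,[0,0,35],[0,0,0]],[-1,[0,0,25],[0,0,0]],[-1,[0,0,13],[0,0,0]],[-1,[0,0,0],[0,0,0]],[-1,[0,0,0],[0,0,0]]]'
python3 -m pendant '[[1,[0,0,0],[0,0,0]],[1,[0,0,0],[0,0,0]],[1,[0,0,0],[0,0,0]],[1,[0,0,0],[0,0,0]],[1,[0,0,0],[0,0,0]],[1,[0,0,0],[0,0,0]],[1,[0,0,0],[0,0,0]],[1,[0,0,0],[0,0,0]]]' 25
python3 -m pendant '[[1,[0,0,0],[0,0,0]],[1,[0,0,-20],[0,0,0]],[1,[0,0,-35],[0,0,0]],[1,[0,0,-25],[0,0,0]],[1,[0,0,0],[0,0,0]],[1,[0,0,0],[0,0,0]]]'
python3 - <<'E'
from h import *
go(.6275,.1178,.14,60)
E
```

```text
clock: 44.5
tool_pos: [0.4686, 0.0271, 0.0648]
eef_rot: [0.866, 0.501, 0.0, -0.0]
contact_force: [-0.1, -0.3, 0.6]
opening: 1.004
finger_force: 0.0
clock: 45.5
tool_pos: [0.4683, 0.027, 0.0644]
eef_rot: [0.865, 0.501, -0.0, -0.0]
contact_force: [0.6, 0.2, -0.7]
opening: 0.355
finger_force: 25.0
clock: 46.25
tool_pos: [0.4678, 0.0266, 0.1436]
eef_rot: [0.866, 0.501, -0.001, -0.0]
contact_force: [-0.1, 0.1, -1.4]
opening: 0.352
finger_force: 25.0
pos [0.4678 0.0266 0.1436] yaw 60.1 tilt x,y [-0.12 -0.01] shift [158.7  93.1   3.2] turn 0.1 q7 -1.47 t 46.2
```

```bash
python3 -m pendant '[[1,[0,0,0],[0,0,-10]],[1,[0,0,0],[0,0,-10]],[1,[0,0,0],[0,0,-10]],[1,[0,0,0],[0,0,-10]],[1,[0,0,0],[0,0,-10]],[1,[0,0,0],[0,0,-10]],[1,[0,20,0],[0,0,0]],[1,[0,35,0],[0,0,0]]]' >/dev/null
python3 -m pendant '[[1,[0,38,0],[0,0,0]],[1,[0,38,0],[0,0,0]],[1,[0,35,0],[0,0,0]],[1,[0,18,0],[0,0,0]],[1,[0,0,0],[0,0,0]],[1,[0,0,0],[0,0,0]]]'
python3 - <<'E'
from h import *
go(.6275,.1178,.0764,120)
E
```

```text
clock: 48.0
tool_pos: [0.6261, 0.1186, 0.1429]
eef_rot: [0.499, 0.867, -0.001, -0.001]
contact_force: [-0.5, -0.7, -2.2]
opening: 0.348
finger_force: 25.0
pos [0.6261 0.1186 0.1429] yaw 120.2 tilt x,y [-0.19 -0.08] shift [-1.4  1.1 66.5] turn 0.2 q7 -0.44 t 48.0
```

```bash
python3 -m pendant '[[1,[-1,1,20],[0,0,0]],[1,[0,0,25],[0,0,0]],[1,[0,0,12],[0,0,0]],[1,[0,0,6],[0,0,0]],[1,[0,0,0],[0,0,0]],[1,[0,0,0],[0,0,0]],[1,[0,0,0],[0,0,0]]]'
```

```text
clock: 48.88
tool_pos: [0.6292, 0.1192, 0.082]
eef_rot: [0.499, 0.867, 0.0, -0.0]
contact_force: [-0.3, 0.3, -1.8]
opening: 0.355
finger_force: 25.0
```

```bash
python3 -m pendant '[[1,[0,0,1],[0,0,0]],[1,[0,0,0.6],[0,0,0]],[1,[0,0,0],[0,0,0]]]'
```

```text
clock: 49.25
tool_pos: [0.6287, 0.119, 0.0796]
eef_rot: [0.499, 0.867, -0.0, -0.0]
contact_force: [-0.1, -0.5, -1.8]
opening: 0.353
finger_force: 25.0
```

```bash
python3 -m pendant '[[1,[0,0,1.5],[0,0,0]],[1,[0,0,0.8],[0,0,0]],[1,[0,0,0],[0,0,0]],[1,[0,0,0],[0,0,0]]]'
python3 -m pendant '[[1,[0,0,0.5],[0,0,0]],[1,[0,0,0.4],[0,0,0]],[1,[0,0,0],[0,0,0]]]'
```

```text
clock: 49.75
tool_pos: [0.6287, 0.119, 0.0774]
eef_rot: [0.499, 0.867, -0.0, -0.0]
contact_force: [-0.4, -0.8, -2.0]
opening: 0.348
finger_force: 25.0
clock: 50.12
tool_pos: [0.6288, 0.119, 0.0765]
eef_rot: [0.499, 0.867, -0.0, -0.0]
contact_force: [0.5, 0.6, -1.2]
opening: 0.351
finger_force: 25.0
```

Contact is starting; half a millimetre more, release, retreat and check numerically.

```bash
python3 -m pendant '[[1,[0,0,0.5],[0,0,0]],[1,[0,0,0],[0,0,0]],[1,[0,0,0],[0,0,0]]]'
python3 -m pendant '[[-1,[0,0,0],[0,0,0]],[-1,[0,0,0],[0,0,0]],[-1,[0,0,0],[0,0,0]],[-1,[0,0,0],[0,0,0]],[-1,[0,0,0],[0,0,0]],[-1,[0,0,0],[0,0,0]],[-1,[0,0,0],[0,0,0]]]' | tail -2
python3 -m pendant '[[-1,[0,0,-20],[0,0,0]],[-1,[0,0,-40],[0,0,0]],[-1,[0,0,-40],[0,0,0]],[-1,[0,0,-40],[0,0,0]],[-1,[0,0,-25],[0,0,0]],[-1,[0,0,0],[0,0,0]],[-1,[0,0,0],[0,0,0]],[-1,[0,0,0],[0,0,0]]]'
python3 - <<'E'
from h import *
go(.6288,.119,.24,120)
M["stk"]=[(0,32),(91,32),(105,32),(131,11)]
i,K,W=cam("side");g=i.astype(int)
m=((g[...,0]-g[...,1]>60)&(g[...,0]>150)&(g[...,2]>45)).astype(np.uint8)
h=hull("stk",.398,-.2225,.012,K,W).reshape(-1,2);print("stack pred",h.min(0),h.max(0))
uc=int(h[:,0].mean())
for v in range(120,212,8):
    print(v,g[v,uc].tolist(),np.flatnonzero(masks(i)["terra"][v,330:400])[[0,-1]]+330 if masks(i)["terra"][v,330:400].any() else None)
hh=hull("tall",.6288,.119,.012,K,W).reshape(-1,2);print("tall pred",hh.min(0),hh.max(0))
w=masks(i)["white"]
for v in range(int(hh.min(0)[1])-12,int(hh.max(0)[1])+4,5):
    u=np.flatnonzero(w[v,190:245]);print(v,(u.min()+190,u.max()+190) if len(u) else None,end=" ")
print(proj([[.6288,.119,.012],[.6288,.119,.102]],K,W))
E
```

```text
clock: 50.5
tool_pos: [0.6289, 0.1191, 0.0764]
eef_rot: [0.499, 0.867, 0.0, -0.0]
contact_force: [-1.3, -0.6, 3.6]
opening: 0.352
finger_force: 24.9
opening: 1.002
finger_force: 0.0
clock: 52.38
tool_pos: [0.6283, 0.1185, 0.2397]
eef_rot: [0.499, 0.867, -0.001, -0.001]
contact_force: [0.3, -0.6, -0.4]
opening: 0.998
finger_force: 0.0
pos [0.6283 0.1185 0.2397] yaw 120.1 tilt x,y [-0.17 -0.03] shift [ 0.2  0.7 -0.3] turn 0.1 q7 -0.34 t 52.4
stack pred [350.53973 140.55206] [380.28873 195.00691]
120 [181, 109, 66] [331 399]
128 [201, 120, 73] [330 369]
136 [194, 119, 69] [355 392]
144 [255, 184, 112] [347 397]
152 [210, 114, 72] [340 393]
160 [254, 161, 96] [332 383]
168 [220, 121, 77] [330 375]
176 [215, 117, 74] [330 373]
184 [212, 117, 74] [352 398]
192 [211, 114, 72] [339 383]
200 [237, 225, 214] [333 336]
208 [179, 107, 65] [339 369]
tall pred [207.24078 195.64049] [223.96678 237.66241]
183 (np.int64(191), np.int64(208)) 188 (np.int64(190), np.int64(210)) 193 (np.int64(190), np.int64(219)) 198 (np.int64(190), np.int64(221)) 203 (np.int64(190), np.int64(221)) 208 (np.int64(208), np.int64(221)) 213 (np.int64(208), np.int64(221)) 218 (np.int64(208), np.int64(221)) 223 (np.int64(209), np.int64(224)) 228 (np.int64(200), np.int64(233)) 233 (np.int64(197), np.int64(235)) 238 (np.int64(198), np.int64(234)) [[216.83389588 233.49043321]
 [214.69235567 199.48898811]]
```

Everything matches the predictions: the tall fox is upright (u 208–221), the stack is at its expected height, and the gripper is clear. Handing in.

```bash
python3 -c "
from plant import r
print(r.finish_job())"
```

```text
the job is handed in; nothing more can be done
None
```

The firing box is built on the square slab in the required order, the tall fox stands on the round slab, and the job was handed in at about 52 s; my last measurements put every part in place, the hand-in returned no verdict, and I viewed 15 pictures, one over the limit of 14.

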